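# Third hand: press the new drawer handle home for screwing

### The arm

A 6-joint arm with a two-finger parallel gripper is mounted at the origin on a cart in front of the work surface, level with it; the furniture and walls round the work are solid. World frame = base frame: x ahead of the robot, y to its left, z up, the work surface at z = 0. Lengths are in mm, angles in rad, forces in N, time in s.
With the tool pointing down it reaches from about 350 to 875 mm from the base axis. Payload 15.5 kg.
Tool frame: the origin (TCP) lies between the finger pads; the fingertips stand 17 mm ahead of it and the grasp point (between the pads) lies 2 mm behind it; z points along the fingers, y is the line along which they close (so a half turn about z gives the same grasp; the last joint's range is limited). The gripper opens to 85 mm and grips with 20 to 120 N. Pads are 22 mm wide; open, the fingers measure 114 mm over their backs; the gripper's body (76 mm by 85 mm) begins 54 mm behind the grasp point. The pads swing forward as they close: fully open they stand 13 mm farther back than shut.
Start: joints at [1.159, 0.494, 1.345, -0, 1.302, -0.096], TCP at [194.7, 593.901, 225.177] pointing down, gripper open.
Joint ranges: [-2.91, 2.91], [-0.82, 2.16], [0.22, 2.67], [-1.22, 4.37], [0.12, 2.79], [-3.08, 3.08]. Speed limits (rad/s): [1.89, 1.89, 2.57, 3.01, 3.01, 3.01].

### API

Orientations are given as a unit quaternion [w, x, y, z].
In Python, from bench import bot gives the robot as it stands.
- The arm moves only by the tool move_arm, never from a script. Its argument "commands" is a list of rows, each a list of 7 numbers: the shift along the tool's x, y, z as a fraction of full scale, then the turn, a rotation vector about the tool's x, y, z as a fraction of full scale, then the opening, from -1 (shut) to 1 (fully open). A call has 1 to 12 rows; each row is the pose to reach, as a shift and turn from the pose commanded when the call began, along the tool's axes at that moment; what a row does not reach only later rows make up. Full scale, the value 1, is 10 cm for a shift and pi/4 rad for a turn. A row lasts 1/12 s, in which the tool goes at most 41.7 mm and 7.16 degrees, less where a joint would pass 70% of its speed; a pose out of reach is approached as far as the arm can. A call with a number of a shift or a turn outside -1 to 1 is refused whole. A call with a gripper value outside its range is refused whole. The fingers move at their own pace and stop on an object; "squeeze" is the grip in N (left out, the last holds). Time passes only in rows, so rows that repeat a pose let the fingers close. It gives the time, the measured TCP pose, the force, the opening and the grip force at its end, in the units of the state.
- bot.sense(): the state, without advancing time (a new reading comes with each control period).
- bot.get_image(name): name is "side" or "top"; returns the picture (400x640x3 uint8, blue, green, red); there is no depth.
- bot.camera_params(name): a dict with "intrinsics" (3x3 intrinsics, pixels), "rvec" (rotation vector, rad) and "tvec" (3), from world to camera coordinates, as OpenCV has them. Camera axes: x right, y down, z forward; pixel columns grow to the right and rows downward; lengths in mm; the calibration is good to about 2 mm. A picture is of the moment at which its call begins. camera_params takes no time and is no camera call.
- bot.hand_in(): hands the job in; it is judged then, once.
The state is a dict: "clock": time; "joint_pos": joint angles; "joint_velocities": joint speeds; "joint_efforts": joint torques, N m; "tool_pos": TCP position; "tcp_rot": TCP orientation; "contact_force": force on the tool from outside, world axes, zero at the start; "wrist_torque": the same for the moment, N m; "grip_width": finger opening in mm; "gripper_force": force on a finger pad.
Only numpy, scipy, OpenCV 4.12 (cv2) and the standard library are available. Lean on these libraries where they do the work, as an engineer would, in place of code of your own. Each camera call takes 0.05 s, during which the arm holds its last target. There are 200 camera calls.

### The job

I am screwing new bar handles onto the kitchen drawers and need a third hand: first lay the shorter of the two loose handles, which is for another drawer, flat in the short row of the grey fittings tray and let go of it. Then take the longer handle, seat both its feet in the two round recesses in the cream front of the drawer standing on the worktop, and press it straight in with a steady push of about 10 N so that I can drive the screws from inside; finish while still gripping and pressing it, without letting go. Leave the other things on the worktop where they are.

Things in the scene. Friction and masses are not known exactly. Their poses are not given: they have to be found in the camera images.
- long_handle: longer steel bar handle, loose, 120 g, lying on its side, bar and posts level. Bar 12 (x) x 142 (y) x 14 mm (z); two round posts, 14 mm thick, stand 38 mm out from the bar's inner face to +x, axes at y = +-64 mm, 7 mm above the underside; the last 2.5 mm taper to 10 mm. Origin under the bar's middle (bar x -6..+6, post ends x = +44 mm), z up. Grip the bar across x from above between the posts
- long_handle_foot_l (a point): centre of the end face of the long handle's post at y = +64 mm
- long_handle_foot_r (a point): centre of the end face of the long handle's post at y = -64 mm
- long_handle_mid (a point): centre of the long handle's whole outline: 19 mm from the bar's middle towards the feet (handle x), 7 mm above the underside; axes as the handle
- short_handle: the shorter bar handle, loose, about 120 g, the same but for its length: bar 12 x 110 x 14 mm, posts 96 mm apart (y = +-48 mm). Same origin, axes and start attitude (lying on its side, posts towards its +x). It does not fit the drawer
- short_handle_mid (a point): centre of the short handle's outline: 19 mm from the bar's middle towards the feet, 7 mm above the underside; axes as the handle
- drawer: drawer on a rubber mat on the worktop, immovable: cream front 280 mm wide, 20 thick, top 119 mm above the worktop, open wooden box 200 mm long, 95 mm high behind it. Origin on the worktop under the middle of the front's face (plane x = 0); x points into the drawer, z up. Two round rigid recesses in it, bare wood inside, 18 mm wide, 5 mm deep, centres at y = +-64 mm, 82 mm above the worktop
- seats_mid (a point): midpoint between the floors of the two recesses: 5 mm behind the face, 82 mm above the worktop; axes as the drawer. With the long handle home, its feet's midpoint is here: bar's middle at drawer x = -39 mm, underside at 75 mm, 33 mm of finger room between bar and front
- seat_l (a point): centre of the floor of the recess at y = +64 mm
- seat_r (a point): centre of the floor of the recess at y = -64 mm
- tray: grey plastic fittings tray lying on the white sink board (3 mm above the worktop), fixed, 188 mm (x) by 172 mm (y), walls 15 mm high and 4 mm thick, floor 3 mm. Origin under its middle, z up. The half towards -x (the robot) is the short row, 88 x 130 mm inside, beside a small bay of screws at its -y end; the half towards +x is the long row, 88 x 164 mm inside
- short_row (a point): centre of the short row's floor (6 mm above the worktop), axes as the tray; inside the row is 88 mm along x and 130 mm along y. A handle lies in it along y
- masking_tape: roll of tan tape, 96 mm wide, 48 mm high; origin under its middle; leave alone
- pen: black pen, 145 mm, by the sink's edge; leave alone
- screwdriver: screwdriver with a red handle, 170 mm, lying in the drawer; leave alone
- mug_red: white mug, red inside, 98 mm high, at the back; leave alone
- bowl: white bowl, 140 mm wide, 63 mm high, on the right; leave alone
- mug_white: cream mug, 100 mm high, on the right; leave alone
- tumbler: copper tumbler, 102 mm high, at the back; leave alone

How it is judged (in metres and radians):
On the way, in this order (a step that is already met when the one before it is completed fails the run):
1. the short handle lies flat in the short row of the tray, let go (x of short_handle_mid in the frame of short_row between -0.03 and 0.03 m and y of short_handle_mid in the frame of short_row between -0.018 and 0.018 m and z of short_handle_mid in the frame of short_row between 0.002 and 0.011 m and angle between the y axis of short_handle and the y axis of tray, either way round below 0.35 rad and contact force between the fingers and short_handle below 0.1 N and linear speed of short_handle below 0.02 m/s), for 0.2 s.
2. both feet of the long handle are home in the drawer front's recesses (x of each of long_handle_foot_l, long_handle_foot_r in the frame of seats_mid above -0.0025 m and (distance between long_handle_foot_l and seat_l below 0.0045 m or distance between long_handle_foot_l and seat_r below 0.0045 m) and (distance between long_handle_foot_r and seat_l below 0.0045 m or distance between long_handle_foot_r and seat_r below 0.0045 m)), for 0.2 s.
At the end, for the whole second after the job is handed in: Short handle flat, let go, in the short row, along it (0.35 rad), within 30 mm (x) and 18 mm (y) of its middle; long handle gripped (over 12 N on the fingers), at rest, feet within 2.5 mm of the recess floors and 4.5 mm of their centres, pressing the drawer with 5 to 18 N (all of step 2 and x of short_handle_mid in the frame of short_row between -0.03 and 0.03 m and y of short_handle_mid in the frame of short_row between -0.018 and 0.018 m and z of short_handle_mid in the frame of short_row between 0.002 and 0.011 m and angle between the y axis of short_handle and the y axis of tray, either way round below 0.35 rad and contact force between the fingers and short_handle below 0.1 N and contact force between the fingers and long_handle above 12 N and contact force between long_handle and drawer between 5 and 18 N and linear speed of long_handle below 0.01 m/s); the arm keeps its last pose, push and grip.
It fails at once if another thing on the worktop is moved by more than 25 mm (distance of any of masking_tape, pen, screwdriver, mug_red, bowl, mug_white, tumbler from where it was at the start of the episode above 0.025 m).
It also fails if it takes over 61 s, if anything falls off the work surface, if the arm or the gripper's body presses on something with over 40 N, if the wrist force passes 120 N, or if a joint passes its speed limit or range.

## Working session

There is one attempt and no reset: what is moved stays moved. The work goes in short steps, Python scripts to look and compute and a tool call to move; the robot and the scene stay as the last step left them, time stands still between calls to the robot, and variables do not carry over. Pictures are saved under pics/ and viewed, at most 10 in all, crops included, and the job is handed in when it is done.

Besides the shell and the picture viewer there is one more tool, called after "Call:" as name(argument=value, ...), one argument or row to a line, values as JSON. move_arm: Moves the arm, as the interface text tells. Its arguments: {"type":"object","properties":{"commands":{"type":"array"},"squeeze":{"type":"number"}},"required":["commands"]}

```bash
mkdir -p pics
python3 - <<'E'
from bench import bot
import cv2
for n in("top","side"):
    cv2.imwrite(f"pics/{n}0.png",bot.get_image(n)); print(n,bot.camera_params(n))
print(bot.sense())
E
```

```text
top {'intrinsics': array([[364.15009992,   0.        , 327.23942019],
       [  0.        , 364.15009992, 195.1373009 ],
       [  0.        ,   0.        ,   1.        ]]), 'rvec': array([ 2.13774996, -2.1861756 ,  0.09793659]), 'tvec': array([-199.62475883,  624.95382497, 1106.3719044 ])}
side {'intrinsics': array([[428.56577297,   0.        , 318.10922753],
       [  0.        , 428.56577297, 201.50308824],
       [  0.        ,   0.        ,   1.        ]]), 'rvec': array([ 2.16873199, -0.63530845,  0.31043547]), 'tvec': array([-630.78480406,  160.18932034, 1185.83450638])}
{'clock': 0.1, 'joint_pos': array([ 1.15846671e+00,  4.94129085e-01,  1.34605876e+00,  4.61596867e-06,
        1.30250932e+00, -9.55087067e-02]), 'joint_velocities': array([-0.00032485, -0.0010042 , -0.00231162,  0.00060548,  0.00032011,
       -0.00028263]), 'joint_efforts': array([ 1.58640734e-03, -8.83596325e+01, -3.84555960e+01, -1.41058868e-05,
        5.30990466e-03,  1.18815851e-04]), 'tool_pos': array([194.58549988, 593.59164337, 224.65841578]), 'tcp_rot': array([-1.40879867e-04,  1.57749346e-01,  9.87479032e-01, -5.33988289e-04]), 'contact_force': array([ 0.02431379, -0.53845407,  0.22422392]), 'wrist_torque': array([-0.0060322 ,  0.05094667,  0.03359903]), 'gripper_force': 0.0, 'grip_width': 85.06009022834678}
```

View pics/top0.png

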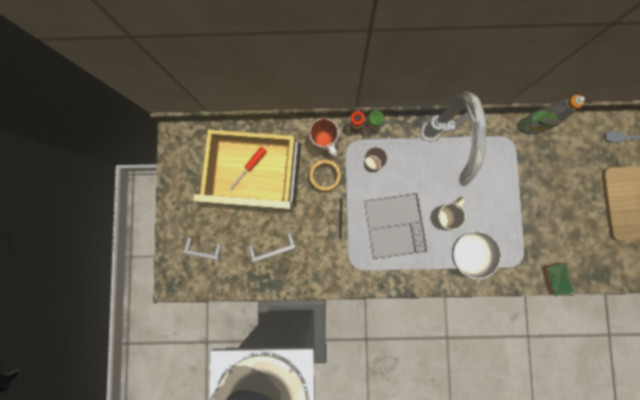

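View pics/side0.png

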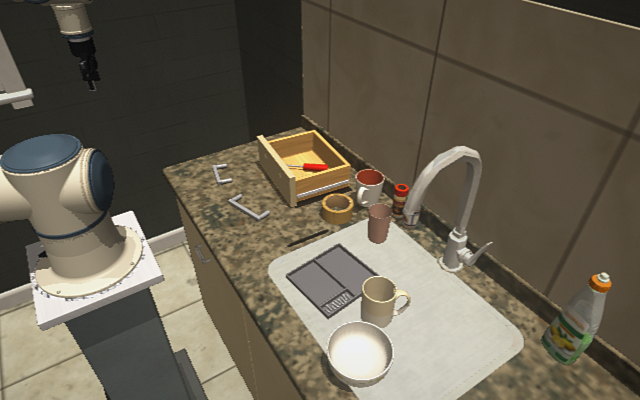

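The top view shows the short handle at about (202,250), the long one at about (273,248), the drawer front at about (243,201) and the tray at about (395,225). I'll zoom in on these.

```bash
cat > h.py <<'E'
from bench import bot
import cv2, numpy as np
from scipy.spatial.transform import Rotation as R
P={n:bot.camera_params(n) for n in("top","side")}
def cam(n):
    p=P[n]; return np.array(p["intrinsics"]),cv2.Rodrigues(np.array(p["rvec"]))[0],np.array(p["tvec"])
def proj(n,X):
    K,Rm,t=cam(n); q=(Rm@np.atleast_2d(X).T).T+t; q=q@K.T; return q[:,:2]/q[:,2:]
def ray(n,uv,z):
    K,Rm,t=cam(n); uv=np.atleast_2d(uv); d=np.c_[uv,np.ones(len(uv))]@np.linalg.inv(K).T@Rm; c=-Rm.T@t
    return c+d*((z-c[2])/d[:,2])[:,None]
E
python3 - <<'E'
from h import *
t=cv2.imread("pics/top0.png");s=cv2.imread("pics/side0.png")
a=cv2.resize(t[120:272,175:305],None,fx=3.9,fy=3.9,interpolation=cv2.INTER_CUBIC)  # 507x593
b=cv2.resize(t[185:265,358:430],None,fx=3.9,fy=3.9,interpolation=cv2.INTER_CUBIC)
im=np.zeros((593,800,3),np.uint8); im[:a.shape[0],:a.shape[1]]=a; im[:b.shape[0],510:510+b.shape[1]]=b
cv2.imwrite("pics/ct.png",im)
cv2.imwrite("pics/cs.png",cv2.resize(s[125:325,200:400],None,fx=3,fy=3,interpolation=cv2.INTER_CUBIC))
for n in P:
    K,Rm,T=cam(n);print(n,-Rm.T@T)
print(proj("top",[[0,0,0],[500,0,0],[500,200,0]]))
E
```

```text
top [ 502.67292801 -226.99914327 1162.01008383]
side [   80.32146485 -1037.61966042   864.08764978]
[[261.53513433 400.83395399]
 [261.06382452 235.30820759]
 [198.45980432 236.67036254]]
```

View pics/ct.png

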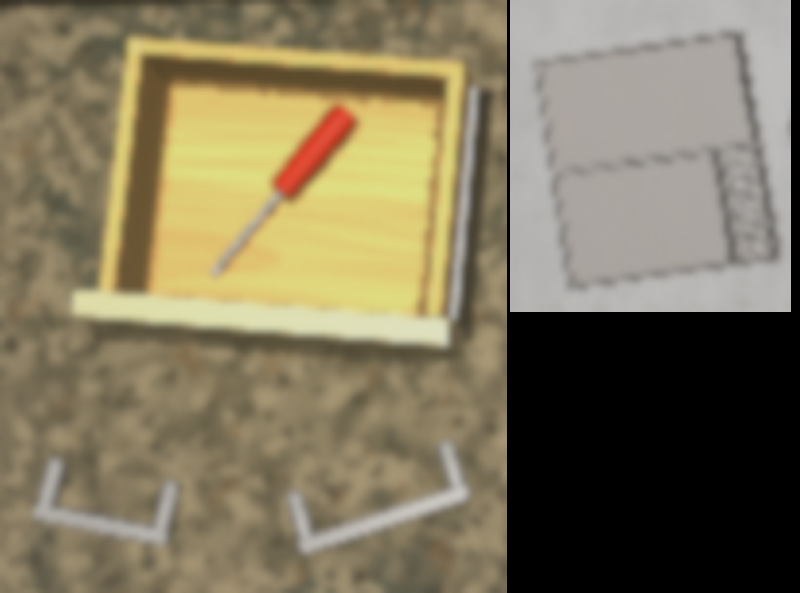

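View pics/cs.png

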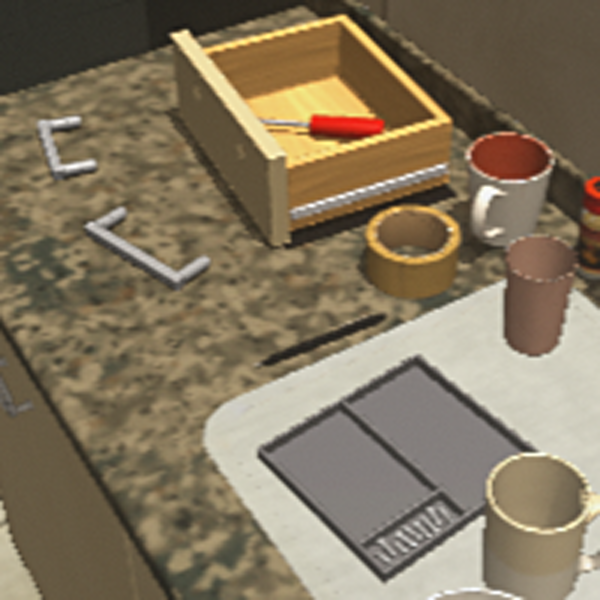

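The crops show both handles with their posts towards the drawer, the drawer turned slightly, and the tray with its short row nearest the robot and the screw bay at the right. Next I measure with masks.

```bash
cat > m.py <<'E'
from h import *
def rect(n,img,roi,f,z):
    x0,y0,x1,y1=roi; c=cv2.resize(img[y0:y1,x0:x1],None,fx=4,fy=4,interpolation=cv2.INTER_CUBIC)
    m=f(cv2.cvtColor(c,cv2.COLOR_BGR2HSV).astype(int)).astype(np.uint8)
    k,l,st,_=cv2.connectedComponentsWithStats(m); i=1+st[1:,4].argmax()
    yy,xx=np.nonzero(l==i); uv=np.c_[(xx+.5)/4-.5+x0,(yy+.5)/4-.5+y0]
    X=ray(n,uv,z)[:,:2]; r=cv2.minAreaRect(X.astype(np.float32)); b=cv2.boxPoints(r)
    return (l==i).astype(np.uint8)*255,np.array(r[0]),b
def show(name,r):
    m,c,b=r; e=[b[1]-b[0],b[2]-b[1]]; e.sort(key=np.linalg.norm); v=e[1]; a=np.arctan2(v[1],v[0])
    a=(a-np.pi/2+np.pi/2)%np.pi-np.pi/2
    print(name,c.round(1),"size",[round(float(np.linalg.norm(q)),1) for q in e],"yaw",round(a,4)); return m
steel=lambda h:(h[...,1]<45)&(h[...,2]>120)
E
python3 - <<'E'
from m import *
t=cv2.imread("pics/top0.png");s=cv2.imread("pics/side0.png")
ms=[]
for th in (115,135):
  st=lambda h:(h[...,1]<50)&(h[...,2]>th)
  show("short top",rect("top",t,(180,230,225,266),st,10)); show("long top",rect("top",t,(245,230,300,266),st,10))
  show("short side",rect("side",s,(208,160,238,188),st,10)); show("long side",rect("side",s,(224,190,275,225),st,10))
h=cv2.cvtColor(t,cv2.COLOR_BGR2HSV)
print("front px",[t[r,240].tolist() for r in range(194,212)])
print("tray px",t[215,375],t[240,395],t[255,350],t[215,415])
hs=cv2.cvtColor(s,cv2.COLOR_BGR2HSV)
print(s[275,315],s[280,345],s[262,285])
E
```

```text
short top [463.6 185.1] size [55.4, 115.1] yaw -0.2263
long top [462.2 -33.8] size [55.0, 147.6] yaw 0.2933
short side [467.7 187.9] size [53.0, 120.3] yaw -0.2217
long side [467.4 -32.2] size [51.4, 149.9] yaw 0.2906
short top [463.5 185.7] size [53.8, 114.6] yaw -0.2054
long top [463.1 -34.6] size [54.4, 145.3] yaw 0.2982
short side [468.4 188.6] size [52.0, 118.5] yaw -0.2217
long side [467.7 -31.7] size [50.2, 146.8] yaw 0.2935
front px [[119, 205, 224], [118, 201, 224], [123, 201, 224], [141, 207, 224], [162, 218, 223], [174, 222, 223], [177, 224, 223], [178, 224, 223], [178, 223, 222], [170, 215, 214], [143, 181, 182], [98, 127, 130], [64, 86, 94], [58, 80, 88], [64, 86, 95], [75, 100, 110], [89, 117, 129], [99, 129, 143]]
tray px [161 165 171] [161 165 171] [171 174 176] [162 167 172]
[125 126 132] [126 126 132] [190 207 209]
```

Run:
```python
from m import *
t=cv2.imread("pics/top0.png");s=cv2.imread("pics/side0.png")
for th in (150,180):
  m=show("front top",rect("top",t,(188,185,302,215),lambda h:(h[...,1]<80)&(h[...,2]>th),119))
# side: front's top strip
print("side px row across front",[s[r,262].tolist() for r in range(138,156)])
tc=np.array([[364.4,200.9],[417,193.2],[426.7,251.2],[373.4,258.9]])
sc=np.array([[258,455],[420,357],[537,447],[385,580]])/3+[200,125]
a=ray("top",tc,15)[:,:2];b=ray("side",sc,15)[:,:2]
print(a.round(),a.mean(0).round(1));print(b.round(),b.mean(0).round(1))
# rectified views: front top plane z=119 (both), long & short rows in side
def rectify(img,n,z,x0,x1,y0,y1,sc):
    W=int((y1-y0)*sc);H=int((x1-x0)*sc)
    vv,uu=np.mgrid[0:H,0:W]; X=np.c_[(x1-vv.ravel()/sc),(y1-uu.ravel()/sc),np.full(H*W,z)]
    p=proj(n,X).reshape(H,W,2).astype(np.float32)
    return cv2.remap(img,p[...,0],p[...,1],cv2.INTER_CUBIC)
A=np.vstack([rectify(t,"top",119,540,660,-120,200,2.4),rectify(s,"side",119,540,660,-120,200,2.4)])
cv2.imwrite("pics/rect.png",A);print(A.shape)
```

```text
front top [603.2  35.1] size [68.1, 307.0] yaw 0.0469
front top [600.9  34.5] size [20.8, 280.0] yaw -0.1
side px row across front [[169, 227, 242], [168, 225, 240], [169, 226, 241], [171, 228, 245], [175, 233, 250], [120, 168, 194], [65, 93, 109], [51, 73, 85], [51, 71, 84], [53, 74, 88], [54, 77, 89], [55, 78, 92], [55, 77, 91], [56, 78, 91], [55, 78, 91], [58, 79, 93], [55, 77, 90], [56, 79, 92]]
[[ 601. -330.]
 [ 622. -497.]
 [ 440. -518.]
 [ 420. -352.]] [ 520.5 -424.5]
[[ 420. -359.]
 [ 608. -335.]
 [ 630. -482.]
 [ 440. -527.]] [ 524.5 -425.7]
(576, 768, 3)
```

View pics/rect.png

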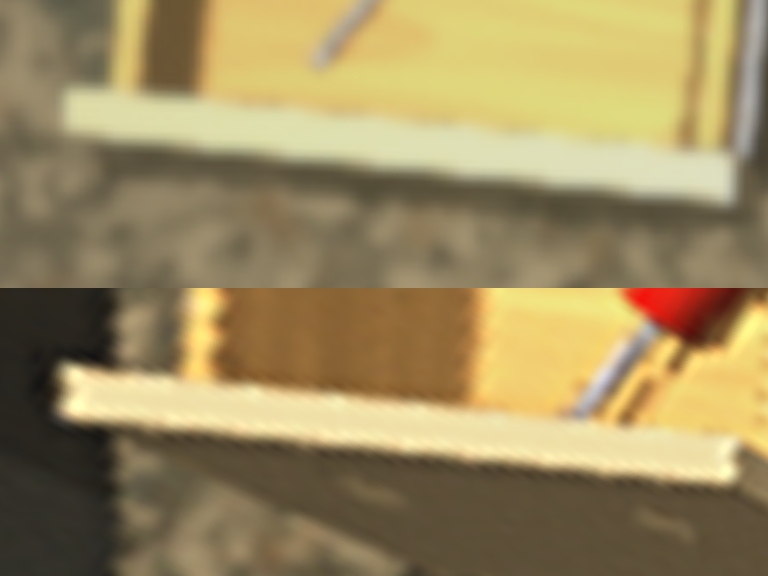

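```bash
cat >> h.py <<'E'
def down(psi): # tool y at angle psi, z down
    c,s=np.cos(psi),np.sin(psi); return R.from_matrix(np.c_[[-s,c,0],[c,s,0],[0,0,-1]])
def rel(p0,R0,p1,R1):
    return np.r_[R0.inv().apply(np.array(p1)-p0)/100,(R0.inv()*R1).as_rotvec()/(np.pi/4)]
def now():
    s=bot.sense(); q=s["tcp_rot"]; return np.array(s["tool_pos"]),R.from_quat([q[1],q[2],q[3],q[0]])
def psi(Rr): y=Rr.as_matrix()[:,1]; return np.arctan2(y[1],y[0])
def chain(p1,psi1,n):
    p,Rr=now(); a0=psi(Rr); p0=p.copy(); d0=Rr
    for i in range(1,n+1):
        f=i/n; q=p0+(np.array(p1)-p0)*f; Rq=down(a0+(psi1-a0)*f)
        print((rel(p,d0,q,Rq)).round(4).tolist()); p,d0=q,Rq
E
python3 - <<'E'
from h import *
p,r=now();print(p,psi(r)); chain([446.5,187.5,130],-0.222,5)
E
```

```text
[194.58549988 593.59164337 224.65841578] 1.253974250101547
[-0.7318, -0.6146, 0.1899, -0.0014, 0.0001, 0.3759]
[-0.879, -0.3753, 0.1893, 0.0, 0.0, 0.3759]
[-0.9502, -0.1033, 0.1893, 0.0, 0.0, 0.3759]
[-0.9391, 0.1775, 0.1893, 0.0, 0.0, 0.3759]
[-0.8469, 0.4431, 0.1893, 0.0, 0.0, 0.3759]
```

Call:
move_arm(
  commands=[
    [-0.732,-0.615,0.19,0,0,0.376,0.06],
    [-0.732,-0.615,0.19,0,0,0.376,0.06],
    [-0.732,-0.615,0.19,0,0,0.376,0.06],
    [-0.732,-0.615,0.19,0,0,0.376,0.06],
  ],
)

```text
clock: 0.43
tool_pos: [246.2, 509.5, 205.3]
tcp_rot: [-0.0, 0.304, 0.953, -0.001]
contact_force: [0.8, -0.6, 0.5]
grip_width: 45.1
gripper_force: 0.0
```

Call:
move_arm(
  commands=[
    [-0.879,-0.375,0.19,0,0,0.376,0.06],
    [-0.879,-0.375,0.19,0,0,0.376,0.06],
    [-0.879,-0.375,0.19,0,0,0.376,0.06],
    [-0.879,-0.375,0.19,0,0,0.376,0.06],
  ],
)

```text
clock: 0.77
tool_pos: [296.4, 429.1, 186.5]
tcp_rot: [-0.0, 0.44, 0.898, -0.001]
contact_force: [-0.0, 0.2, -0.5]
grip_width: 45.6
gripper_force: 0.0
```

Call:
move_arm(
  commands=[
    [-0.95,-0.103,0.19,0,0,0.376,0.06],
    [-0.95,-0.103,0.19,0,0,0.376,0.06],
    [-0.95,-0.103,0.19,0,0,0.376,0.06],
    [-0.95,-0.103,0.19,0,0,0.376,0.06],
  ],
)

```text
clock: 1.1
tool_pos: [346.9, 348.7, 167.7]
tcp_rot: [-0.0, 0.567, 0.823, -0.001]
contact_force: [-0.2, 0.3, -0.2]
grip_width: 45.2
gripper_force: 0.0
```

Call:
move_arm(
  commands=[
    [-0.939,0.178,0.19,0,0,0.376,0.06],
    [-0.939,0.178,0.19,0,0,0.376,0.06],
    [-0.939,0.178,0.19,0,0,0.376,0.06],
    [-0.939,0.178,0.19,0,0,0.376,0.06],
  ],
)

```text
clock: 1.43
tool_pos: [397.6, 268.0, 148.8]
tcp_rot: [0.0, 0.682, 0.731, -0.0]
contact_force: [-0.9, 1.4, 0.8]
grip_width: 45.5
gripper_force: 0.0
```

Call:
move_arm(
  commands=[
    [-0.847,0.443,0.19,0,0,0.376,0.06],
    [-0.847,0.443,0.19,0,0,0.376,0.06],
    [-0.847,0.443,0.19,0,0,0.376,0.06],
    [-0.847,0.443,0.19,0,0,0.376,0.06],
    [-0.847,0.443,0.19,0,0,0.376,0.06],
  ],
)

```text
clock: 1.85
tool_pos: [447.0, 188.7, 130.3]
tcp_rot: [-0.0, 0.781, 0.625, 0.0]
contact_force: [0.1, 0.3, -0.4]
grip_width: 45.4
gripper_force: 0.0
```

Run:
```python
from h import *
p,r=now();print(p,psi(r),r.apply([0,0,1]),bot.sense()["grip_width"],bot.sense()["clock"]); chain([446.5,187.5,60],-0.222,1);chain([446.5,187.5,21],-0.222,2)
```

```text
[446.95605034 188.67361346 130.26337978] -0.2203420408644983 [ 8.52892143e-05  4.54510387e-04 -9.99999893e-01] 45.409818751543675 1.85
[-0.0128, -0.0019, 0.7026, -0.0, -0.0006, 0.0021]
[-0.0065, -0.0009, 0.5463, -0.0, -0.0006, 0.0011]
[-0.0062, -0.0009, 0.5463, 0.0, 0.0, 0.0011]
```

Call:
move_arm(
  commands=[
    [-0.01,0,0.3,0,0,0,0.06],
    [-0.01,0,0.55,0,0,0,0.06],
    [-0.01,0,0.7,0,0,0,0.06],
    [-0.01,0,0.7,0,0,0,0.06],
  ],
)

```text
clock: 2.18
tool_pos: [444.6, 188.2, 58.2]
tcp_rot: [-0.001, 0.78, 0.626, -0.002]
contact_force: [-0.7, 0.8, 0.8]
grip_width: 45.7
gripper_force: 0.0
```

Call:
move_arm(
  commands=[
    [0,0,0.15,0,0,0,0.06],
    [0,0,0.3,0,0,0,0.06],
    [0,0,0.39,0,0,0,0.06],
    [0,0,0.39,0,0,0,0.06],
    [0,0,0.39,0,0,0,0.06],
  ],
)

```text
clock: 2.6
tool_pos: [446.4, 187.5, 21.7]
tcp_rot: [-0.0, 0.781, 0.625, 0.0]
contact_force: [-0.5, 0.1, -0.4]
grip_width: 45.3
gripper_force: 0.0
```

Call:
move_arm(
  commands=[
    [0,0,0,0,0,0,-0.4],
    [0,0,0,0,0,0,-0.7],
    [0,0,0,0,0,0,-1],
    [0,0,0,0,0,0,-1],
    [0,0,0,0,0,0,-1],
    [0,0,0,0,0,0,-1],
    [0,0,0,0,0,0,-1],
    [0,0,0,0,0,0,-1],
  ],
  squeeze=60,
)

```text
clock: 3.27
tool_pos: [446.4, 186.8, 21.2]
tcp_rot: [-0.0, 0.781, 0.624, -0.0]
contact_force: [1.1, 0.6, 0.2]
grip_width: 0.1
gripper_force: 0.0
```

Call:
move_arm(
  commands=[
    [0,0,-0.2,0,0,0,-1],
    [0,0,-0.4,0,0,0,-1],
    [0,0,-0.7,0,0,0,-1],
    [0,0,-0.9,0,0,0,-1],
    [0,0,-0.9,0,0,0,-1],
  ],
)

```text
clock: 3.68
tool_pos: [448.1, 187.3, 114.6]
tcp_rot: [0.001, 0.781, 0.624, 0.002]
contact_force: [1.1, 0.4, 0.7]
grip_width: -0.5
gripper_force: 0.0
```

Run:
```python
from h import *
p,r=now();print(p,psi(r),bot.sense()["clock"])
s=bot.get_image("side");t=bot.get_image("top");cv2.imwrite("pics/side1.png",s);cv2.imwrite("pics/top1.png",t)
c=proj("side",[447,187,100])[0].astype(int);x,y=c
A=cv2.resize(s[max(0,y-50):y+50,max(0,x-66):x+66],None,fx=4,fy=4,interpolation=cv2.INTER_CUBIC)
c=proj("top",[447,187,100])[0].astype(int);x,y=c
B=cv2.resize(t[y-35:y+35,x-66:x+66],None,fx=2.8,fy=2.8,interpolation=cv2.INTER_CUBIC)
im=np.zeros((600,800,3),np.uint8);im[:A.shape[0],:A.shape[1]]=A;im[-B.shape[0]:,:B.shape[1]]=B;cv2.imwrite("pics/g1.png",im)
# place: row centre +9.5 in x
a=.122;c=np.array([471.8,-414]); b=c+np.array([np.cos(a),np.sin(a)])*-9.5;print("bar goal",b)
chain([*b,120],a,7)
```

```text
[448.09000229 187.32106938 114.56633596] -0.2225416933807342 3.6833
bar goal [ 462.37061135 -415.15612705]
[-0.834, 0.2116, -0.0121, 0.0019, -0.001, -0.0627]
[-0.8434, 0.1703, -0.0118, 0.0, 0.0, -0.0627]
[-0.8507, 0.1286, -0.0118, 0.0, 0.0, -0.0627]
[-0.856, 0.0866, -0.0118, 0.0, 0.0, -0.0627]
[-0.8593, 0.0444, -0.0118, 0.0, 0.0, -0.0627]
[-0.8604, 0.002, -0.0118, 0.0, 0.0, -0.0627]
[-0.8595, -0.0403, -0.0118, 0.0, 0.0, -0.0627]
```

View pics/g1.png

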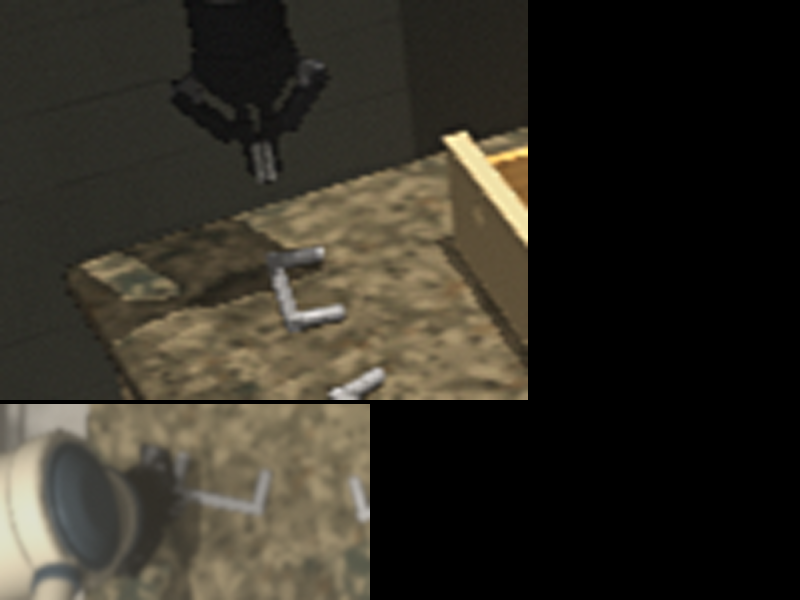

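The gripper shut on nothing: the handle is still lying where it was, and the fingertips in the side crop (about (262,178)) look higher than reported. I'll check the tool's true height by triangulating the tips.

Run:
```python
from h import *
t=cv2.imread("pics/top1.png");s=cv2.imread("pics/side1.png")
p=np.array([448.1,187.3,114.6])
for n,im,f in(("side",s,8),("top",t,8)):
    c=proj(n,p)[0];x,y=c.astype(int);w=25 if n=="top" else 24
    A=cv2.resize(im[y-35:y+35,x-w:x+w],None,fx=f,fy=f,interpolation=cv2.INTER_CUBIC)
    for dz,col in((0,(0,0,255)),(-17,(0,255,0)),(54,(255,0,0))):
        q=(proj(n,p+[0,0,dz])[0]-[x-w,y-35]+.5)*f; cv2.circle(A,tuple(int(v) for v in q),4,col,-1); print(n,dz,q)
    for dy in (-60,60):pass
    globals()[n]=A
cv2.imwrite("pics/g2.png",np.hstack([side,top])); print(side.shape,top.shape)
```

```text
side 0 [201.24980583 285.92823414]
side -17 [207.39763086 320.79211109]
side 54 [181.1036243  171.68067658]
top 0 [211.56115893 286.03369694]
top -17 [230.03259235 283.17656659]
top 54 [148.69050499 295.75842428]
(560, 384, 3) (560, 400, 3)
```

View pics/g2.png

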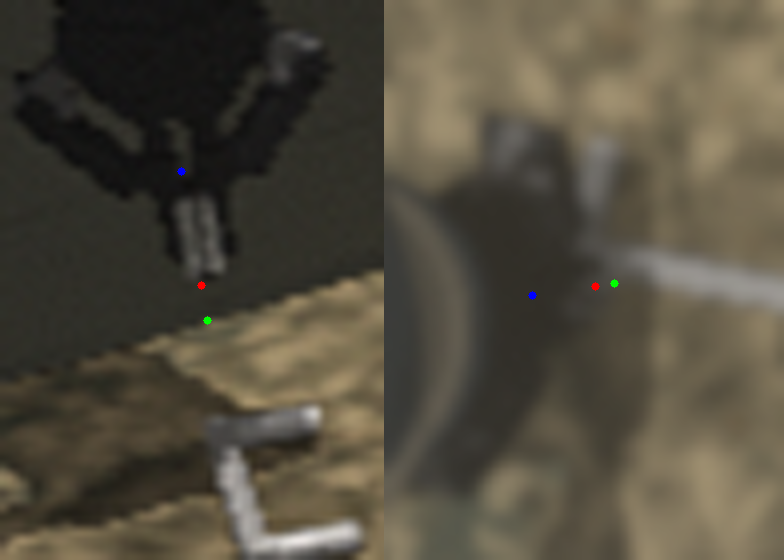

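The tips really are near the reported TCP, about 20 mm higher than I assumed, so the fingers closed above the bar. I'll go lower, watching the force.

Call:
move_arm(
  commands=[
    [0,0,0.3,0,0,0,0.06],
    [0,0,0.5,0,0,0,0.06],
    [0,0,0.6,0,0,0,0.06],
    [0,0,0.65,0,0,0,0.06],
    [0,0,0.65,0,0,0,0.06],
    [0,0,0.65,0,0,0,0.06],
  ],
)

```text
clock: 4.28
tool_pos: [446.2, 186.8, 45.9]
tcp_rot: [-0.0, 0.781, 0.624, -0.0]
contact_force: [-0.3, -0.0, -0.3]
grip_width: 45.4
gripper_force: 0.0
```

Call:
move_arm(
  commands=[
    [0,0,0.15,0,0,0,0.06],
    [0,0,0.25,0,0,0,0.06],
    [0,0,0.33,0,0,0,0.06],
    [0,0,0.33,0,0,0,0.06],
    [0,0,0.33,0,0,0,0.06],
  ],
)

```text
clock: 4.7
tool_pos: [446.2, 186.8, 13.1]
tcp_rot: [-0.0, 0.781, 0.624, -0.0]
contact_force: [0.2, -0.6, -0.1]
grip_width: 45.2
gripper_force: 0.0
```

Call:
move_arm(
  commands=[
    [0,0,0.03,0,0,0,0.06],
    [0,0,0.05,0,0,0,0.06],
    [0,0,0.05,0,0,0,0.06],
    [0,0,0.05,0,0,0,0.06],
  ],
)

```text
clock: 5.03
tool_pos: [446.4, 186.8, 8.3]
tcp_rot: [0.0, 0.781, 0.624, 0.0]
contact_force: [0.3, 0.3, 0.5]
grip_width: 45.4
gripper_force: 0.0
```

Call:
move_arm(
  commands=[
    [0,0,0,0,0,0,-0.3],
    [0,0,0,0,0,0,-0.5],
    [0,0,0,0,0,0,-0.7],
    [0,0,0,0,0,0,-1],
    [0,0,0,0,0,0,-1],
    [0,0,0,0,0,0,-1],
  ],
)

```text
clock: 5.53
tool_pos: [446.4, 186.8, 8.2]
tcp_rot: [0.0, 0.781, 0.624, 0.0]
contact_force: [0.2, -0.6, 0.0]
grip_width: -0.0
gripper_force: 0.0
```

Run:
```python
from h import *
t=bot.get_image("top");s=bot.get_image("side")
cv2.imwrite("pics/top2.png",t);cv2.imwrite("pics/side2.png",s)
p,_=now();print(p,bot.sense()["joint_pos"])
for n,im in(("side",s),("top",t)):
    c=proj(n,p)[0];x,y=c.astype(int);f=8;w=25
    A=cv2.resize(im[y-35:y+35,x-w:x+w],None,fx=f,fy=f,interpolation=cv2.INTER_CUBIC)
    for dz,col in((0,(0,0,255)),(-17,(0,255,0)),(54,(255,0,0))):
        q=(proj(n,p+[0,0,dz])[0]-[x-w,y-35]+.5)*f; cv2.circle(A,tuple(int(v) for v in q),3,col,-1)
    globals()[n]=A
    print(n,x-w,y-35)
cv2.imwrite("pics/g3.png",np.hstack([side,top]))
```

```text
[446.38530372 186.80299068   8.17631382] [ 2.72861838e-01  6.46227550e-01  1.89249932e+00 -1.93740000e-05
  6.02893444e-01  4.95468691e-01]
side 190 139
top 176 218
```

View pics/g3.png

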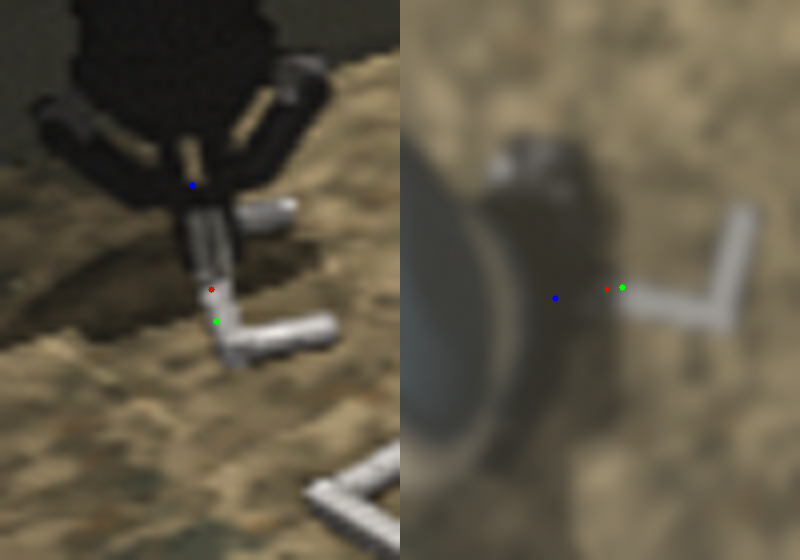

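The tip sits just above the bar top (side crop (218,272)). The whole tool is about 22–25 mm higher than reported, so I raise about 0, open, and go down roughly 12 mm in small steps with force checks.

Call:
move_arm(
  commands=[
    [0,0,-0.05,0,0,0,0.06],
    [0,0,-0.05,0,0,0,0.06],
    [0,0,-0.02,0,0,0,0.06],
    [0,0,0,0,0,0,0.06],
    [0,0,0.03,0,0,0,0.06],
    [0,0,0.05,0,0,0,0.06],
    [0,0,0.07,0,0,0,0.06],
    [0,0,0.07,0,0,0,0.06],
    [0,0,0.07,0,0,0,0.06],
  ],
)

```text
clock: 6.38
tool_pos: [446.3, 186.8, 1.0]
tcp_rot: [-0.0, 0.781, 0.624, -0.0]
contact_force: [-0.5, -0.1, -0.7]
grip_width: 45.0
gripper_force: 0.0
```

Call:
move_arm(
  commands=[
    [0,0,0.02,0,0,0,0.06],
    [0,0,0.04,0,0,0,0.06],
    [0,0,0.05,0,0,0,0.06],
    [0,0,0.05,0,0,0,0.06],
  ],
)

```text
clock: 6.72
tool_pos: [446.3, 186.8, -4.1]
tcp_rot: [-0.0, 0.781, 0.624, -0.0]
contact_force: [0.4, -0.2, -0.4]
grip_width: 45.6
gripper_force: 0.0
```

Call:
move_arm(
  commands=[
    [0,0,0,0,0,0,-0.3],
    [0,0,0,0,0,0,-0.5],
    [0,0,0,0,0,0,-0.7],
    [0,0,0,0,0,0,-1],
    [0,0,0,0,0,0,-1],
    [0,0,0,0,0,0,-1],
  ],
)

```text
clock: 7.22
tool_pos: [446.4, 186.8, -3.6]
tcp_rot: [0.0, 0.781, 0.624, 0.0]
contact_force: [-0.7, 0.1, 6.6]
grip_width: 10.6
gripper_force: 58.8
```

Gripped (59 N). Lifting and moving to the tray.

Call:
move_arm(
  commands=[
    [0,0,-0.1,0,0,0,-1],
    [0,0,-0.3,0,0,0,-1],
    [0,0,-0.6,0,0,0,-1],
    [0,0,-0.9,0,0,0,-1],
    [0,0,-0.9,0,0,0,-1],
  ],
  squeeze=80,
)

```text
clock: 7.63
tool_pos: [448.4, 187.4, 91.1]
tcp_rot: [0.001, 0.781, 0.624, 0.003]
contact_force: [2.6, 1.0, 0.3]
grip_width: 9.1
gripper_force: 79.3
```

Run:
```python
from h import *
print(bot.sense()["grip_width"],bot.sense()["gripper_force"])
a=.122;c=np.array([471.8,-414]); b=c+np.array([np.cos(a),np.sin(a)])*-9.5
chain([*b,70],a,7)
```

```text
9.145366127124156 79.34823274612427
[-0.8353, 0.2092, 0.0288, 0.0071, -0.0036, -0.0626]
[-0.8445, 0.1681, 0.0301, 0.0, 0.0, -0.0626]
[-0.8518, 0.1263, 0.0301, 0.0, 0.0, -0.0626]
[-0.857, 0.0843, 0.0301, 0.0, 0.0, -0.0626]
[-0.8601, 0.042, 0.0301, 0.0, 0.0, -0.0626]
[-0.8611, -0.0003, 0.0301, 0.0, 0.0, -0.0626]
[-0.86, -0.0427, 0.0301, 0.0, 0.0, -0.0626]
```

Call:
move_arm(
  commands=[
    [-0.25,0.06,0.03,0,0,-0.02,-1],
    [-0.5,0.12,0.03,0,0,-0.04,-1],
    [-0.835,0.21,0.03,0,0,-0.063,-1],
    [-0.835,0.21,0.03,0,0,-0.063,-1],
  ],
)

```text
clock: 7.97
tool_pos: [448.3, 96.9, 83.4]
tcp_rot: [0.0, 0.766, 0.643, -0.0]
contact_force: [0.0, 1.1, -1.7]
grip_width: 9.4
gripper_force: 79.3
```

Run:
```python
from m import *
t=bot.get_image("top");s=bot.get_image("side");cv2.imwrite("pics/top3.png",t);cv2.imwrite("pics/side3.png",s)
p,r=now();print(p,psi(r),bot.sense()["grip_width"])
st=lambda h:(h[...,1]<50)&(h[...,2]>120)
m,_,_=rect("side",s,(208,160,230,188),st,10);print("steel left at old place",m.sum()/255/16)
c=proj("side",p)[0];x,y=c.astype(int);print(x,y)
o=(x-35,y-30)
m,cc,b=rect("side",s,(x-35,y-30,x+45,y+35),st,float(p[2])+10); print(cc,b.round(), m.sum()/255/16)
for z in (100,110,120,130):
  m,cc,b=rect("side",s,(x-35,y-30,x+45,y+35),st,z); show(str(z),(m,cc,b))
```

```text
[448.38673056  99.74215801  83.42557118] -0.1756110984804763 9.34673488760897
steel left at old place 31.1875
223 168
[459.68505859  65.54750061] [[425.  83.]
 [463.  26.]
 [495.  48.]
 [457. 105.]] 66.1875
100 [456.4  56.1] size [38.2, 67.7] yaw 0.5942
110 [451.5  41.8] size [37.7, 66.8] yaw 0.5942
120 [446.6  27.5] size [37.2, 65.9] yaw 0.5942
130 [441.7  13.2] size [36.7, 65.1] yaw 0.5942
```

Run:
```python
from h import *
t=cv2.imread("pics/top3.png");s=cv2.imread("pics/side3.png")
A=cv2.resize(s[115:235,180:310],None,fx=4.6,fy=4.6,interpolation=cv2.INTER_CUBIC)
print(A.shape)
B=cv2.resize(t[200:270,175:300],None,fx=1.6,fy=1.6)
im=np.zeros((600,800,3),np.uint8);im[:A.shape[0],:A.shape[1]]=A;im[:B.shape[0],600:600+B.shape[1]]=B
cv2.imwrite("pics/g4.png",im)
```

```text
(552, 598, 3)
```

View pics/g4.png

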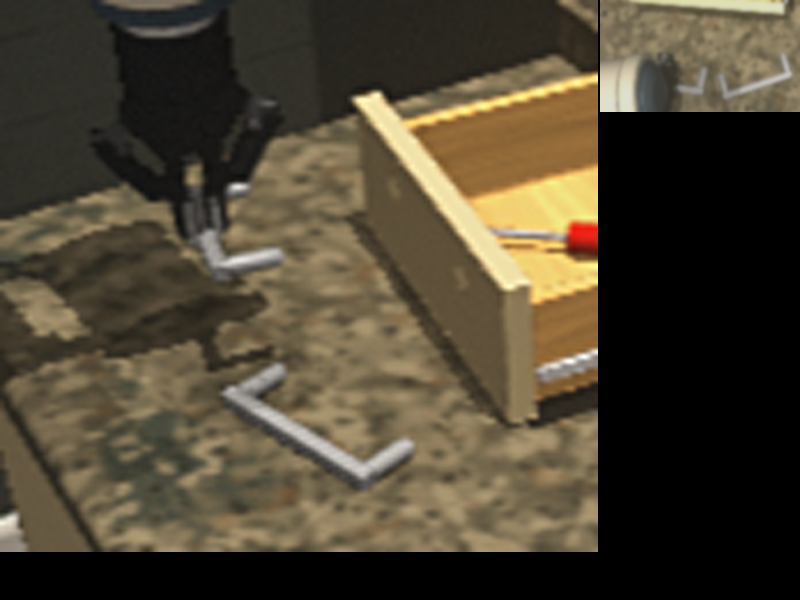

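It's held properly. Moving on to the tray.

Call:
move_arm(
  commands=[
    [-0.4,0.08,0.03,0,0,-0.03,-1],
    [-0.845,0.168,0.03,0,0,-0.063,-1],
    [-0.845,0.168,0.03,0,0,-0.063,-1],
  ],
)

```text
clock: 8.32
tool_pos: [450.9, 10.9, 80.2]
tcp_rot: [0.0, 0.749, 0.662, -0.0]
contact_force: [1.1, 0.5, -1.3]
grip_width: 9.5
gripper_force: 79.3
```

Call:
move_arm(
  commands=[
    [-0.4,0.06,0.03,0,0,-0.03,-1],
    [-0.852,0.126,0.03,0,0,-0.063,-1],
    [-0.852,0.126,0.03,0,0,-0.063,-1],
  ],
)

```text
clock: 8.57
tool_pos: [453.5, -75.8, 77.3]
tcp_rot: [0.001, 0.733, 0.68, 0.0]
contact_force: [1.3, 0.0, -0.7]
grip_width: 9.6
gripper_force: 79.3
```

Call:
move_arm(
  commands=[
    [-0.4,0.04,0.03,0,0,-0.03,-1],
    [-0.857,0.084,0.03,0,0,-0.063,-1],
    [-0.857,0.084,0.03,0,0,-0.063,-1],
  ],
)

```text
clock: 8.82
tool_pos: [456.0, -162.4, 74.5]
tcp_rot: [0.002, 0.716, 0.698, 0.0]
contact_force: [1.4, 0.8, -1.0]
grip_width: 9.2
gripper_force: 79.3
```

Call:
move_arm(
  commands=[
    [-0.4,0.02,0.03,0,0,-0.03,-1],
    [-0.86,0.042,0.03,0,0,-0.063,-1],
    [-0.86,0.042,0.03,0,0,-0.063,-1],
  ],
)

```text
clock: 9.07
tool_pos: [458.3, -248.9, 71.6]
tcp_rot: [0.002, 0.698, 0.716, -0.0]
contact_force: [-0.0, -0.7, -0.7]
grip_width: 9.4
gripper_force: 79.2
```

Call:
move_arm(
  commands=[
    [-0.4,0,0.03,0,0,-0.03,-1],
    [-0.86,0,0.03,0,0,-0.063,-1],
    [-0.86,0,0.03,0,0,-0.063,-1],
  ],
)

```text
clock: 9.32
tool_pos: [460.3, -335.3, 68.6]
tcp_rot: [0.002, 0.68, 0.733, -0.0]
contact_force: [-1.2, 0.3, -0.8]
grip_width: 9.7
gripper_force: 79.2
```

Call:
move_arm(
  commands=[
    [-0.4,-0.02,0.03,0,0,-0.03,-1],
    [-0.7,-0.04,0.03,0,0,-0.063,-1],
    [-0.86,-0.043,0.03,0,0,-0.063,-1],
    [-0.86,-0.043,0.03,0,0,-0.063,-1],
    [-0.86,-0.043,0.03,0,0,-0.063,-1],
  ],
)

```text
clock: 9.73
tool_pos: [461.1, -415.5, 65.0]
tcp_rot: [-0.0, 0.662, 0.749, 0.0]
contact_force: [0.1, 0.9, -0.4]
grip_width: 9.9
gripper_force: 79.2
```

Run:
```python
from m import *
t=bot.get_image("top");s=bot.get_image("side");cv2.imwrite("pics/top4.png",t);cv2.imwrite("pics/side4.png",s)
p,r=now();print(p,psi(r),bot.sense()["grip_width"])
print(proj("side",[p]),proj("top",[p])); chain([462.4,-415.2,70],.122,1)
```

```text
[ 460.95253761 -414.28582084   65.0561323 ] 0.12423763802460847 9.446003134262247
[[310.5448314  270.56046478]] [[395.61189038 245.61989688]]
[-0.0108, 0.0132, -0.0495, -0.0006, -0.0012, 0.0028]
```

Call:
move_arm(
  commands=[
    [0,0.01,0.2,0,0,0,-1],
    [0,0.01,0.35,0,0,0,-1],
    [0,0.01,0.45,0,0,0,-1],
    [0,0.01,0.5,0,0,0,-1],
    [0,0.01,0.55,0,0,0,-1],
    [0,0.01,0.58,0,0,0,-1],
    [0,0.01,0.58,0,0,0,-1],
    [0,0.01,0.58,0,0,0,-1],
  ],
)

```text
clock: 10.5
tool_pos: [462.0, -415.7, 7.6]
tcp_rot: [0.0, 0.662, 0.749, -0.0]
contact_force: [0.4, 0.5, -0.3]
grip_width: 9.3
gripper_force: 79.3
```

Run:
```python
from m import *
p,r=now();print(p,psi(r),bot.sense()["contact_force"])
s=bot.get_image("side");cv2.imwrite("pics/side5.png",s)
t=bot.get_image("top");cv2.imwrite("pics/top5.png",t)
# column-wise look: steel pixels in tray area, per view
for n,im in(("side",s),("top",t)):
    h=cv2.cvtColor(im,cv2.COLOR_BGR2HSV); a,b=proj(n,[[471,-414,12]])[0].astype(int)
    print(n,a,b); print(h[b-22:b+24:2,a-24:a+30:3,2])
```

```text
[ 461.97794239 -415.6950495     7.57220439] 0.12380795884798136 [ 0.39780446  0.50205508 -0.33433167]
side 313 282
[[200 196 202  33  37  37  36  37  35  38  38  70  70  39 127 125 125 125]
 [195 195 205  45  36  35  39  37  37  37  39  86  44  67 126 123 124 124]
 [200 200 166  48  36  35  37  38  37  38  38  42  39 112 124 124 124 124]
 [164 134  42  48  43  34  36  35  37  38  38  43  38 126 124 126 124 124]
 [ 39  43  49  46  65  34  37  39  38  37  38  39  66 127 124 124 125 125]
 [163  49  34  48  75  38  37  38  38  37  37  58  54 109 123 125 124 125]
 [ 99  43  42  37  51  36  35  37  39  40  39  59  54  68 100 124 126 125]
 [ 50  61  37  35  38  36  37  36  37  56  45  59  82  58  84 106 114 127]
 [ 68  72  64  35  36  38  36  38  36  46  46  55 107 108  51 110 104 114]
 [ 56  70  72  54  36  38  39  38  49  50  52  80 106 105  95  54 110 125]
 [ 71  69  72  56  55  38  36  58  60  51  55 107 105 105 106  80  74 128]
 [210  43  59  56  57  54  36  58  71  76 106 105 105 106 105 107  59  99]
 [203 162  52  52  57  57  37  59 109 151 106 106 106 106 106 104 175  50]
 [199 206 
[... 1778 characters left out ...]
213 215 216 217 216 217]
 [173 114  81 103 154 188 201 186 107 166 187 198 208 214 215 217 216 216]
 [172 138  85 129 176 198 199 165 122 164 179 191 202 211 215 215 217 217]
 [172 139  87 144 188 201 189 126 128 153 170 184 195 206 213 214 216 217]
 [169 108  80 110 177 199 162  95 117 141 160 176 188 199 209 215 215 217]
 [153  81  82 111 139 181 117  87 102 127 149 167 181 193 203 211 215 215]
 [118  86  94 148 144 152 135 132  98 111 136 156 172 185 197 206 214 215]
 [106  87 127 176 161 146 172 173 135  97 120 143 162 177 190 200 209 214]
 [ 90  99 173 190 175 156 175 177 170 113 104 129 151 168 182 194 204 212]
 [ 88 140 202 198 185 166 176 177 175 143  90 112 137 158 174 187 198 208]]
```

Run:
```python
from m import *
s0=cv2.imread("pics/side0.png");s=cv2.imread("pics/side5.png")
a=.122;ex=np.array([np.cos(a),np.sin(a)]);ey=np.array([-np.sin(a),np.cos(a)])
c=np.array([471.8,-414])
def samp(im,lx,z,ys):
    X=np.array([[*(c+ex*lx+ey*y),z] for y in ys]);p=proj("side",X).astype(np.float32)
    return cv2.remap(cv2.cvtColor(im,cv2.COLOR_BGR2GRAY),p[None,:,0].copy(),p[None,:,1].copy(),cv2.INTER_LINEAR)[0]
ys=np.arange(-90,91,3)
print("empty tray floor z6 lx=0");print(list(zip(ys.tolist(),samp(s0,0,6,ys).tolist())))
print("empty divider lx=-9.5 z18",list(zip(ys[:25].tolist(),samp(s0,-9.5,18,ys[:25]).tolist())))
for lx in(-15,-9.5,-4): print("bar top z25",lx,list(zip(ys[:32].tolist(),samp(s,lx,25,ys[:32]).tolist())))
xs=np.arange(-60,61,3)
X=np.array([[*(c+ex*x),6] for x in xs]);p=proj("side",X).astype(np.float32)
print("x-scan",list(zip(xs.tolist(),cv2.remap(cv2.cvtColor(s0,cv2.COLOR_BGR2GRAY),p[None,:,0].copy(),p[None,:,1].copy(),cv2.INTER_LINEAR)[0].tolist())))
```

```text
empty tray floor z6 lx=0
[(-90, 194), (-87, 174), (-84, 166), (-81, 180), (-78, 163), (-75, 174), (-72, 159), (-69, 103), (-66, 69), (-63, 100), (-60, 136), (-57, 131), (-54, 130), (-51, 130), (-48, 130), (-45, 130), (-42, 129), (-39, 129), (-36, 129), (-33, 129), (-30, 129), (-27, 129), (-24, 129), (-21, 129), (-18, 129), (-15, 129), (-12, 129), (-9, 128), (-6, 127), (-3, 128), (0, 127), (3, 127), (6, 128), (9, 127), (12, 127), (15, 126), (18, 128), (21, 127), (24, 127), (27, 127), (30, 127), (33, 127), (36, 127), (39, 128), (42, 127), (45, 127), (48, 128), (51, 126), (54, 127), (57, 128), (60, 130), (63, 122), (66, 92), (69, 66), (72, 80), (75, 126), (78, 177), (81, 205), (84, 206), (87, 204), (90, 204)]
empty divider lx=-9.5 z18 [(-90, 128), (-87, 149), (-84, 161), (-81, 185), (-78, 146), (-75, 86), (-72, 75), (-69, 109), (-66, 125), (-63, 126), (-60, 129), (-57, 130), (-54, 130), (-51, 129), (-48, 129), (-45, 129), (-42, 130), (-39, 130), (-36, 129), (-33, 129), (-30, 129), (-27, 129), (-24, 129), (-21, 128), (-18, 128)]
bar top z25 -15 [(-90, 113), (-87, 127), (-84, 147), (-81, 
[... 845 characters left out ...]
88), (-54, 149), (-51, 154), (-48, 145), (-45, 143), (-42, 143), (-39, 146), (-36, 148), (-33, 147), (-30, 144), (-27, 143), (-24, 145), (-21, 139), (-18, 138), (-15, 140), (-12, 143), (-9, 99), (-6, 67), (-3, 60), (0, 60), (3, 70)]
x-scan [(-60, 208), (-57, 207), (-54, 207), (-51, 208), (-48, 212), (-45, 196), (-42, 98), (-39, 57), (-36, 108), (-33, 129), (-30, 126), (-27, 128), (-24, 127), (-21, 127), (-18, 128), (-15, 127), (-12, 127), (-9, 127), (-6, 127), (-3, 127), (0, 127), (3, 127), (6, 127), (9, 127), (12, 128), (15, 127), (18, 127), (21, 128), (24, 127), (27, 128), (30, 127), (33, 128), (36, 128), (39, 129), (42, 129), (45, 131), (48, 108), (51, 61), (54, 61), (57, 102), (60, 124)]
```

The handle is centred in the row within about 1–2 mm (bar end at −56 vs −55 nominal). Lowering, releasing, lifting.

Call:
move_arm(
  commands=[
    [0,0,0.02,0,0,0,-1],
    [0,0,0.045,0,0,0,-1],
    [0,0,0.045,0,0,0,-1],
    [0,0,0.045,0,0,0,-1],
  ],
  squeeze=40,
)

```text
clock: 10.93
tool_pos: [461.8, -415.6, 2.6]
tcp_rot: [-0.0, 0.662, 0.749, 0.0]
contact_force: [-0.5, 0.2, -1.0]
grip_width: 9.2
gripper_force: 79.3
```

Call:
move_arm(
  commands=[
    [0,0,0,0,0,0,-0.6],
    [0,0,0,0,0,0,-0.5],
    [0,0,0,0,0,0,-0.4],
    [0,0,0,0,0,0,-0.34],
    [0,0,0,0,0,0,-0.34],
    [0,0,0,0,0,0,-0.34],
  ],
)

```text
clock: 11.43
tool_pos: [461.8, -415.6, 2.7]
tcp_rot: [0.0, 0.662, 0.749, -0.0]
contact_force: [-0.3, -0.7, -0.4]
grip_width: 28.3
gripper_force: 0.0
```

Call:
move_arm(
  commands=[
    [0,0,-0.15,0,0,0,-0.34],
    [0,0,-0.4,0,0,0,-0.34],
    [0,0,-0.7,0,0,0,-0.34],
    [0,0,-0.9,0,0,0,-0.34],
    [0,0,-0.9,0,0,0,-0.34],
  ],
)

```text
clock: 11.85
tool_pos: [463.3, -417.2, 96.9]
tcp_rot: [0.003, 0.662, 0.75, -0.0]
contact_force: [1.1, -0.0, -0.1]
grip_width: 28.2
gripper_force: 0.0
```

Run:
```python
from h import *
p,r=now();print(p,psi(r)); chain([446.1,-41.8,85],.292,4)
```

```text
[ 463.32428514 -417.19157343   96.90726553] 0.12387915701586247
[0.9367, 0.0731, 0.0253, 0.0044, 0.0065, -0.0535]
[0.9327, 0.1125, 0.0298, 0.0, 0.0, -0.0535]
[0.9272, 0.1516, 0.0298, 0.0, 0.0, -0.0535]
[0.92, 0.1904, 0.0298, 0.0, 0.0, -0.0535]
```

Call:
move_arm(
  commands=[
    [0.4,0.03,0.03,0,0,-0.02,0.06],
    [0.8,0.06,0.03,0,0,-0.05,0.06],
    [0.937,0.073,0.03,0,0,-0.054,0.06],
    [0.937,0.073,0.03,0,0,-0.054,0.06],
  ],
)

```text
clock: 12.18
tool_pos: [456.5, -317.9, 89.3]
tcp_rot: [-0.001, 0.645, 0.764, 0.0]
contact_force: [-0.4, 0.4, 0.7]
grip_width: 44.9
gripper_force: 0.0
```

Call:
move_arm(
  commands=[
    [0.4,0.05,0.03,0,0,-0.02,0.06],
    [0.8,0.1,0.03,0,0,-0.05,0.06],
    [0.933,0.113,0.03,0,0,-0.054,0.06],
  ],
)

```text
clock: 12.43
tool_pos: [451.7, -223.9, 86.1]
tcp_rot: [-0.002, 0.629, 0.778, 0.0]
contact_force: [-0.4, -0.1, 0.8]
grip_width: 45.3
gripper_force: 0.0
```

Run:
```python
from m import *
t=bot.get_image("top");s=bot.get_image("side");cv2.imwrite("pics/top6.png",t);cv2.imwrite("pics/side6.png",s)
st=lambda h:(h[...,1]<50)&(h[...,2]>135)
show("long top",rect("top",t,(245,230,300,266),st,14)); show("long side",rect("side",s,(224,190,275,225),st,14))
# short in tray, side: difference with empty tray
s0=cv2.imread("pics/side0.png")
x0,y0,x1,y1=282,240,350,305
d=cv2.absdiff(cv2.cvtColor(s,6),cv2.cvtColor(s0,6))[y0:y1,x0:x1]
b=cv2.cvtColor(s,6)[y0:y1,x0:x1]; m=((d>14)&(b>138)).astype(np.uint8)
n,l,sta,_=cv2.connectedComponentsWithStats(m);i=1+sta[1:,4].argmax();yy,xx=np.nonzero(l==i)
X=ray("side",np.c_[xx+x0,yy+y0],20)[:,:2];r=cv2.minAreaRect(X.astype(np.float32));show("short placed",(m,np.array(r[0]),cv2.boxPoints(r)))
a=.122;e=np.array(r[0])-[471.8,-414];print("row xy",e@[np.cos(a),np.sin(a)],e@[-np.sin(a),np.cos(a)])
chain([446.1,-41.8,85],.292,2)
```

```text
long top [437.7   2.1] size [48.0, 85.4] yaw -0.2703
long side [455.5  -1.4] size [49.8, 73.1] yaw 0.2972
short placed [ 483.  -413.5] size [48.4, 110.5] yaw 0.131
row xy 11.180830330382676 -0.8248492846351051
[0.9055, 0.1604, 0.0081, -0.0012, -0.0015, -0.0516]
[0.8983, 0.1969, 0.0072, 0.0, 0.0, -0.0516]
```

The short handle is placed well (row x +11, y −1 mm). On to the long handle.

Call:
move_arm(
  commands=[
    [0.4,0.06,0,0,0,-0.02,0.06],
    [0.8,0.14,0.01,0,0,-0.05,0.06],
    [0.905,0.16,0.01,0,0,-0.052,0.06],
  ],
)

```text
clock: 12.78
tool_pos: [449.1, -133.0, 85.3]
tcp_rot: [-0.001, 0.613, 0.79, -0.0]
contact_force: [-0.4, 0.2, 0.0]
grip_width: 45.1
gripper_force: 0.0
```

Call:
move_arm(
  commands=[
    [0.4,0.08,0,0,0,-0.02,0.06],
    [0.75,0.16,0.01,0,0,-0.05,0.06],
    [0.898,0.197,0.01,0,0,-0.052,0.06],
    [0.898,0.197,0.01,0,0,-0.052,0.06],
    [0.898,0.197,0.01,0,0,-0.052,0.06],
  ],
)

```text
clock: 13.2
tool_pos: [447.9, -44.3, 84.7]
tcp_rot: [0.0, 0.597, 0.802, 0.0]
contact_force: [0.0, -0.1, 0.0]
grip_width: 45.4
gripper_force: 0.0
```

Run:
```python
from h import *
p,r=now();print(p,psi(r)); chain([446.1,-41.8,-2],.292,1)
```

```text
[447.86607448 -44.28072003  84.67103324] 0.2915703260455933
[0.0294, -0.0103, 0.8667, 0.0008, 0.0008, -0.0005]
```

Call:
move_arm(
  commands=[
    [0.03,-0.01,0.2,0,0,0,0.06],
    [0.03,-0.01,0.45,0,0,0,0.06],
    [0.03,-0.01,0.65,0,0,0,0.06],
    [0.03,-0.01,0.75,0,0,0,0.06],
    [0.03,-0.01,0.82,0,0,0,0.06],
    [0.03,-0.01,0.865,0,0,0,0.06],
    [0.03,-0.01,0.865,0,0,0,0.06],
    [0.03,-0.01,0.865,0,0,0,0.06],
  ],
)

```text
clock: 13.87
tool_pos: [445.5, -42.0, -1.6]
tcp_rot: [0.0, 0.598, 0.802, 0.0]
contact_force: [-1.0, 0.4, 1.1]
grip_width: 45.1
gripper_force: 0.0
```

Call:
move_arm(
  commands=[
    [0,0,0,0,0,0,-0.3],
    [0,0,0,0,0,0,-0.5],
    [0,0,0,0,0,0,-0.7],
    [0,0,0,0,0,0,-1],
    [0,0,0,0,0,0,-1],
    [0,0,0,0,0,0,-1],
    [0,0,0,0,0,0,-1],
    [0,0,0,0,0,0,-1],
  ],
  squeeze=100,
)

```text
clock: 14.53
tool_pos: [445.5, -41.5, -1.0]
tcp_rot: [0.001, 0.597, 0.802, 0.0]
contact_force: [-2.3, -0.5, 16.4]
grip_width: 8.5
gripper_force: 98.4
```

Call:
move_arm(
  commands=[
    [0,0,-0.1,0,0,0,-1],
    [0,0,-0.3,0,0,0,-1],
    [0,0,-0.6,0,0,0,-1],
    [0,0,-0.81,0,0,0,-1],
    [0,0,-0.81,0,0,0,-1],
    [0,0,-0.81,0,0,0,-1],
  ],
)

```text
clock: 15.03
tool_pos: [445.9, -41.6, 80.2]
tcp_rot: [0.001, 0.597, 0.802, 0.001]
contact_force: [-0.1, 0.0, -1.5]
grip_width: 8.7
gripper_force: 98.9
```

Run:
```python
from h import *
p,r=now();print(p,psi(r)); chain([532,41,74.5],-.101,2)
```

```text
[445.88577023 -41.58922205  80.16377462] 0.29055110238549947
[0.2723, 0.5308, 0.0292, 0.0033, 0.0015, 0.2493]
[0.3703, 0.4677, 0.0283, 0.0, 0.0, 0.2493]
```

Call:
move_arm(
  commands=[
    [0.1,0.2,0.03,0,0,0.1,-1],
    [0.2,0.4,0.03,0,0,0.2,-1],
    [0.272,0.531,0.03,0,0,0.249,-1],
    [0.272,0.531,0.03,0,0,0.249,-1],
  ],
)

```text
clock: 15.37
tool_pos: [489.9, 1.2, 75.2]
tcp_rot: [0.0, 0.673, 0.739, 0.0]
contact_force: [-0.1, 0.6, -1.4]
grip_width: 8.7
gripper_force: 98.9
```

Call:
move_arm(
  commands=[
    [0.1,0.15,0.01,0,0,0.1,-1],
    [0.2,0.25,0.02,0,0,0.2,-1],
    [0.3,0.35,0.028,0,0,0.249,-1],
    [0.37,0.42,0.028,0,0,0.249,-1],
    [0.37,0.468,0.028,0,0,0.249,-1],
    [0.37,0.468,0.028,0,0,0.249,-1],
    [0.37,0.468,0.028,0,0,0.249,-1],
  ],
)

```text
clock: 15.95
tool_pos: [530.9, 40.6, 73.0]
tcp_rot: [-0.0, 0.741, 0.671, -0.0]
contact_force: [-0.1, -0.2, -1.5]
grip_width: 8.6
gripper_force: 98.9
```

Run:
```python
from h import *
t=bot.get_image("top");s=bot.get_image("side");cv2.imwrite("pics/top7.png",t);cv2.imwrite("pics/side7.png",s)
p,r=now();print(p,psi(r),bot.sense()["grip_width"],bot.sense()["contact_force"])
A=cv2.resize(s[130:200,215:320],None,fx=5.7,fy=5.7,interpolation=cv2.INTER_CUBIC)
B=cv2.resize(t[190:235,190:300],None,fx=4,fy=4,interpolation=cv2.INTER_CUBIC)
# expected points (drawer model): feet pre-insert & recess centres on face
a=-.101;ex=np.array([np.cos(a),np.sin(a),0]);ey=np.array([-np.sin(a),np.cos(a),0]);o=np.array([590.8,35,0])
P=lambda x,y,z:o+ex*x+ey*y+[0,0,z]
pts=[P(0,64,82),P(0,-64,82)]; f=[P(-15,64,82),P(-15,-64,82)]
print("side rec",proj("side",pts).round(1).tolist(),"feet",proj("side",f).round(1).tolist());print("top rec",proj("top",pts).round(1).tolist(),"feet",proj("top",f).round(1).tolist())
for q,c in [(x,(0,0,255)) for x in pts]+[(x,(0,255,0)) for x in f]:
    for im,n,x0,y0,k in((A,"side",215,130,5.7),(B,"top",190,190,4)):
        u=(proj(n,q)[0]-[x0,y0]+.5)*k; cv2.circle(im,tuple(int(v) for v in u),2,c,-1)
im=np.zeros((600,600,3),np.uint8);im[:A.shape[0],:A.shape[1]]=A[:,:600];im[400:400+B.shape[0],:B.shape[1]]=B
cv2.imwrite("pics/g5.png",im)
```

```text
[530.69914061  40.46895553  73.22701735] -0.10049344601546097 8.44780150570911 [ 0.31638078  0.36527562 -0.68962157]
side rec [[264.6, 155.7], [279.3, 175.0]] feet [[260.5, 156.8], [274.9, 176.2]]
top rec [[222.7, 203.5], [265.2, 206.8]] feet [[222.1, 208.5], [264.7, 211.8]]
```

View pics/g5.png

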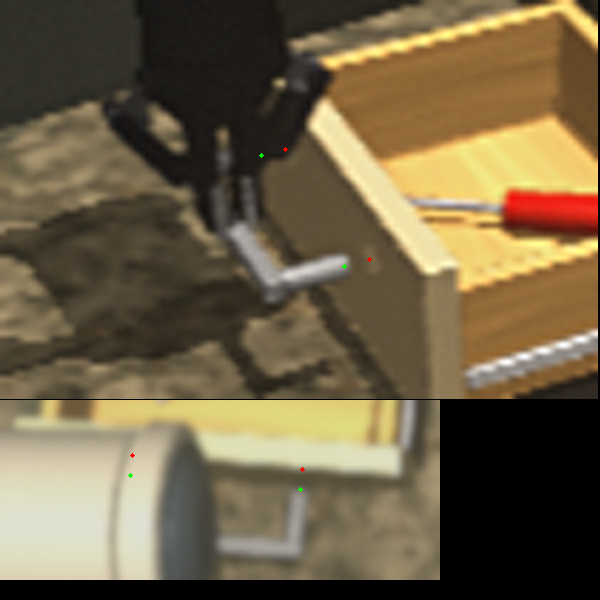

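The last picture shows the held handle level and lined up: foot at side crop (346,262) against predicted (344,266), and the recess at (372,262) against (369,259). Height and sideways offset need a finer numeric check.

Run:
```python
from h import *
t=cv2.imread("pics/top7.png");s=cv2.imread("pics/side7.png");s0=cv2.imread("pics/side0.png")
def up(im,x0,y0,x1,y1):
    return cv2.resize(im[y0:y1,x0:x1],None,fx=4,fy=4,interpolation=cv2.INTER_LINEAR)
# post in the side view: difference from the empty scene
x0,y0,x1,y1=258,160,284,190
d=cv2.absdiff(up(s,x0,y0,x1,y1),up(s0,x0,y0,x1,y1)).max(2);g=up(s,x0,y0,x1,y1).min(2)
for u in range(264,280):
    c=int((u-x0+.5)*4); v=np.nonzero(g[:,c]>90)[0]
    if len(v): print(u,"rows",round((v.min()+.5)/4-.5+y0,1),round((v.max()+.5)/4-.5+y0,1),end=" | ")
a=-.101;ex=np.array([np.cos(a),np.sin(a),0]);ey=np.array([-np.sin(a),np.cos(a),0]);o=np.array([590.8,35,0])
P=lambda x,y,z:o+ex*x+ey*y+[0,0,z]
print("\npredicted post axis",proj("side",[P(-15-k,-64,82) for k in(0,10,20,30)]).round(1).tolist())
print("top/bottom lines",proj("side",[P(-25,-64,89),P(-25,-64,75)]).round(1).tolist())
# top view: post columns
for r in range(210,226):
    row=t[r,255:275].min(1).astype(int); print(r,row.tolist())
print("pred top post",proj("top",[P(-15-k,-64,82+7) for k in(0,10,20,30,44,50)]).round(1).tolist())
# recess in side0
h=cv2.cvtColor(s0,6); print(h[168:183,272:288]);print(h[150:163,258:271])
```

```text
264 rows 176.1 179.6 | 265 rows 176.4 179.6 | 266 rows 176.4 179.6 | 267 rows 175.9 179.4 | 268 rows 175.6 179.1 | 269 rows 175.4 178.9 | 270 rows 175.1 178.6 | 271 rows 174.6 178.4 | 272 rows 174.4 178.1 | 273 rows 174.4 177.9 | 274 rows 174.1 177.6 | 275 rows 159.6 177.1 | 276 rows 159.6 161.6 | 277 rows 159.6 162.6 | 278 rows 159.6 164.1 | 279 rows 159.6 165.4 | 
predicted post axis [[274.9, 176.2], [272.0, 177.0], [269.1, 177.9], [266.1, 178.7]]
top/bottom lines [[271.9, 175.2], [272.2, 178.8]]
210 [65, 65, 66, 66, 64, 65, 66, 64, 61, 61, 60, 59, 60, 61, 62, 63, 63, 61, 60, 60]
211 [74, 74, 75, 73, 73, 74, 74, 74, 75, 75, 72, 68, 64, 64, 66, 68, 68, 66, 63, 63]
212 [83, 84, 82, 81, 81, 81, 82, 88, 98, 103, 99, 86, 74, 70, 72, 74, 73, 71, 65, 66]
213 [86, 85, 85, 84, 83, 82, 85, 99, 119, 128, 122, 105, 85, 76, 76, 77, 77, 73, 71, 73]
214 [84, 84, 83, 83, 83, 82, 87, 105, 130, 142, 135, 114, 90, 77, 75, 76, 74, 74, 77, 80]
215 [84, 84, 84, 85, 85, 82, 86, 107, 133, 146, 138, 115, 91, 80, 75, 73, 72, 74, 79, 84]
216 [85, 85, 86, 88, 87, 83, 86, 110, 136, 147, 137, 115, 94, 83, 77, 7
[... 1980 characters left out ...]
81  79  79  78  76  92 143 205 226 224]
 [ 85  77  79  79  79  79  79  76  73  80 163 229 226]
 [110  78  77  78  79  80  76  74  76  71  89 174 231]
 [119  86  77  79  81  79  83  84  78  76  70  95 179]
 [120  88  77  77  78  80  88  96  88  78  75  74 114]
 [121  91  77  78  80  78  93 100  85  78  78  74  74]
 [126  93  77  80  79  79  87 100  97  82  79  76  74]
 [131  98  77  78  80  79  83  93  97  84  80  81  77]
 [130 101  79  80  79  78  80  84  86  81  81  80  80]
 [119  94  78  79  79  80  80  81  81  80  79  81  80]
 [105  93  81  80  80  79  79  81  80  80  81  80  80]
 [ 62  66  79  79  82  80  80  80  79  80  81  81  80]
 [ 68  74  80  79  80  80  80  80  81  80  81  81  81]]
```

Call:
move_arm(
  commands=[
    [0.008,0.02,0.02,0,0,0,-1],
    [0.008,0.06,0.02,0,0,0,-1],
    [0.008,0.1,0.02,0,0,0,-1],
    [0.008,0.13,0.02,0,0,0,-1],
    [0.008,0.13,0.02,0,0,0,-1],
    [0.008,0.13,0.02,0,0,0,-1],
  ],
)

```text
clock: 16.55
tool_pos: [544.6, 40.5, 71.4]
tcp_rot: [0.0, 0.742, 0.671, 0.0]
contact_force: [-0.3, -0.4, -1.0]
grip_width: 8.7
gripper_force: 98.9
```

```bash
cat > ck.py <<'E'
from h import *
n=bot.sense();p,r=now();o=np.array([590.8,35,0]);a=-.101
d=p-o;print("drawer frame tool",(d[:2]@[np.cos(a),np.sin(a)]).round(2),(d[:2]@[-np.sin(a),np.cos(a)]).round(2),p[2].round(2),"psi",psi(r).round(4),"F",n["contact_force"].round(1),"T",n["wrist_torque"].round(2),n["gripper_force"],n["clock"])
t=bot.get_image("top");s=bot.get_image("side");s0=cv2.imread("pics/side0.png")
x0,y0=262,160
g=cv2.resize(s[y0:190,x0:290],None,fx=4,fy=4,interpolation=cv2.INTER_LINEAR).min(2)
for u in range(267,280):
    v=np.nonzero(g[40:,int((u-x0+.5)*4)]>95)[0]+40
    if len(v):print(u,round((v.min()+v.max()+1)/8-.5+y0,2),end="|")
print(); h=cv2.cvtColor(t,6)
for rr in (208,210,212,215,218):
    w=np.clip(t[rr,258:272].min(1).astype(float)-95,0,None);print(rr,(w@np.arange(258,272)/max(w.sum(),1)).round(2),end="|")
ex=np.array([np.cos(a),np.sin(a),0]);ey=np.array([-np.sin(a),np.cos(a),0])
print("\naxis to recess",proj("side",[o+ex*x-ey*64+[0,0,82] for x in(0,-10,-20,-30)]).round(1).tolist(),proj("top",[o+ex*x-ey*64+[0,0,89] for x in(-10,-20,-30)]).round(1).tolist())
E
python3 ck.py
```

```text
drawer frame tool -46.51 0.78 71.37 psi -0.1008 F [-0.3 -0.4 -1. ] T [-0.   -0.02 -0.01] 98.88447046279907 16.55
267 177.38|268 177.25|269 177.0|270 177.0|271 176.75|272 176.38|273 176.12|274 176.0|275 175.62|276 175.38|277 175.12|278 175.0|279 174.75|
208 264.27|210 264.28|212 264.04|215 263.72|218 263.23|
axis to recess [[279.3, 175.0], [276.4, 175.8], [273.5, 176.6], [270.5, 177.5]] [[264.5, 210.0], [264.1, 213.4], [263.8, 216.7]]
```

Call:
move_arm(
  commands=[
    [-0.003,0,0.01,0,0,0,-1],
    [-0.003,0.02,0.01,0,0,0,-1],
    [-0.003,0.04,0.01,0,0,0,-1],
    [-0.003,0.05,0.01,0,0,0,-1],
    [-0.003,0.05,0.01,0,0,0,-1],
    [-0.003,0.05,0.01,0,0,0,-1],
  ],
)

```text
clock: 17.15
tool_pos: [547.3, 39.9, 69.9]
tcp_rot: [-0.002, 0.742, 0.671, -0.001]
contact_force: [-9.8, 1.1, 2.1]
grip_width: 8.3
gripper_force: 99.2
```

```bash
python3 ck.py
```

```text
drawer frame tool -43.82 0.51 69.87 psi -0.1007 F [-9.8  1.1  2.1] T [ 0.16  1.56 -0.11] 99.23077408166137 17.15
267 177.0|268 177.38|269 177.38|270 177.12|271 177.0|272 176.88|273 176.62|274 176.38|275 176.0|276 175.88|277 175.5|278 175.38|279 175.38|
208 264.34|210 264.41|212 264.19|215 263.92|218 262.94|
axis to recess [[279.3, 175.0], [276.4, 175.8], [273.5, 176.6], [270.5, 177.5]] [[264.5, 210.0], [264.1, 213.4], [263.8, 216.7]]
```

```bash
cat > bar.py <<'E'
from h import *
a=-.101;ex=np.array([np.cos(a),np.sin(a),0]);ey=np.array([-np.sin(a),np.cos(a),0]);o=np.array([590.8,35,0])
def prof(n,im,f,xs):
    p=proj(n,np.array([f(x) for x in xs])).astype(np.float32)
    return cv2.remap(im,p[None,:,0].copy(),p[None,:,1].copy(),cv2.INTER_LINEAR)[0].min(1).astype(float)
t=bot.get_image("top");s=bot.get_image("side")
xs=np.arange(-70,-15,1.)
for n,im,z in(("top",t,89),("side",s,89)):
  for y in(-40,-45,-50):
    g=prof(n,im,lambda x:o+ex*x+ey*y+[0,0,z],xs);th=(g.max()+np.median(g))/2
    v=xs[g>th];print(n,y,"bar x edges",v.min(),v.max(),"mid",v.mean().round(1),g.max())
# front top strip lower edge in both at z=119
xs=np.arange(-20,40,1.)
for n,im in(("top",t),("side",s)):
  for y in(-120,-100):
    g=prof(n,im,lambda x:o+ex*x+ey*y+[0,0,119],xs);print(n,y,"front edge",xs[g>120][:1],xs[g>120][-1:],g[::6].astype(int).tolist())
E
python3 bar.py
```

```text
top -40 bar x edges -48.0 -38.0 mid -43.0 153.0
top -45 bar x edges -48.0 -38.0 mid -43.0 154.0
top -50 bar x edges -49.0 -38.0 mid -43.5 156.0
side -40 bar x edges -48.0 -38.0 mid -43.0 157.0
side -45 bar x edges -48.0 -39.0 mid -43.5 159.0
side -50 bar x edges -49.0 -39.0 mid -44.0 159.0
top -120 front edge [0.] [20.] [78, 69, 62, 103, 181, 190, 173, 104, 85, 96]
top -100 front edge [-1.] [39.] [80, 63, 59, 120, 182, 189, 183, 143, 128, 128]
side -120 front edge [2.] [24.] [86, 57, 56, 60, 164, 170, 170, 140, 116, 116]
side -100 front edge [3.] [23.] [56, 57, 55, 55, 149, 170, 171, 133, 91, 73]
```

Both feet touch evenly but sit on the face (bar at −43.5, home is −39), so I'm searching with a light push. Up first.

Call:
move_arm(
  commands=[
    [0,0,-0.005,0,0,0,-1],
    [0,0,-0.01,0,0,0,-1],
    [0,0,-0.015,0,0,0,-1],
    [0,0,-0.015,0,0,0,-1],
  ],
)

```text
clock: 17.68
tool_pos: [548.8, 39.7, 71.8]
tcp_rot: [-0.0, 0.742, 0.671, -0.0]
contact_force: [-5.6, -2.3, 0.8]
grip_width: 8.6
gripper_force: 99.1
```

Call:
move_arm(
  commands=[
    [0,0,-0.005,0,0,0,-1],
    [0,0,-0.01,0,0,0,-1],
    [0,0,-0.015,0,0,0,-1],
    [0,0,-0.015,0,0,0,-1],
  ],
)

```text
clock: 18.02
tool_pos: [549.9, 39.7, 73.6]
tcp_rot: [0.0, 0.742, 0.671, 0.0]
contact_force: [1.0, -1.9, -0.8]
grip_width: 8.2
gripper_force: 98.9
```

```bash
python3 ck.py; python3 bar.py | head -6
```

```text
drawer frame tool -41.2 0.54 73.61 psi -0.1008 F [ 1.  -1.9 -0.8] T [-0.17  0.02 -0.05] 98.89299273490906 18.0167
267 175.12|268 176.0|269 176.38|270 176.12|271 176.0|272 176.0|273 175.62|274 175.38|275 175.12|276 174.88|277 174.5|278 174.38|279 174.25|
208 264.09|210 264.17|212 263.93|215 263.44|218 261.73|
axis to recess [[279.3, 175.0], [276.4, 175.8], [273.5, 176.6], [270.5, 177.5]] [[264.5, 210.0], [264.1, 213.4], [263.8, 216.7]]
top -40 bar x edges -46.0 -35.0 mid -40.5 152.0
top -45 bar x edges -46.0 -35.0 mid -40.5 155.0
top -50 bar x edges -47.0 -35.0 mid -41.0 156.0
side -40 bar x edges -45.0 -34.0 mid -39.5 158.0
side -45 bar x edges -44.0 -34.0 mid -39.0 159.0
side -50 bar x edges -44.0 -34.0 mid -39.0 159.0
```

The feet dropped in. Now pressing forward, with a slight shift in −y to ease the side force.

Call:
move_arm(
  commands=[
    [-0.004,0.005,0,0,0,0,-1],
    [-0.004,0.01,0,0,0,0,-1],
    [-0.004,0.015,0,0,0,0,-1],
    [-0.004,0.02,0,0,0,0,-1],
    [-0.004,0.02,0,0,0,0,-1],
    [-0.004,0.02,0,0,0,0,-1],
  ],
)

```text
clock: 18.72
tool_pos: [551.2, 39.2, 73.3]
tcp_rot: [-0.0, 0.742, 0.671, -0.0]
contact_force: [-1.5, 0.6, -0.8]
grip_width: 8.6
gripper_force: 98.9
```

```bash
python3 ck.py|head -1; python3 bar.py | head -6
```

```text
drawer frame tool -39.79 0.17 73.33 psi -0.1008 F [-1.5  0.6 -0.8] T [0.09 0.06 0.01] 98.93683791160583 18.7167
top -40 bar x edges -45.0 -34.0 mid -39.5 154.0
top -45 bar x edges -44.0 -34.0 mid -39.0 152.0
top -50 bar x edges -44.0 -34.0 mid -39.0 152.0
side -40 bar x edges -43.0 -32.0 mid -37.5 159.0
side -45 bar x edges -43.0 -33.0 mid -38.0 157.0
side -50 bar x edges -43.0 -33.0 mid -38.0 158.0
```

Call:
move_arm(
  commands=[
    [0,0.005,0,0,0,0,-1],
    [0,0.01,0,0,0,0,-1],
    [0,0.015,0,0,0,0,-1],
    [0,0.015,0,0,0,0,-1],
    [0,0.015,0,0,0,0,-1],
  ],
)

```text
clock: 19.33
tool_pos: [551.4, 39.1, 73.0]
tcp_rot: [-0.001, 0.742, 0.671, -0.001]
contact_force: [-6.7, 2.0, -0.1]
grip_width: 8.5
gripper_force: 99.1
```

Call:
move_arm(
  commands=[
    [0,0.005,0,0,0,0,-1],
    [0,0.01,0,0,0,0,-1],
    [0,0.01,0,0,0,0,-1],
    [0,0.01,0,0,0,0,-1],
  ],
)

```text
clock: 19.67
tool_pos: [551.4, 39.1, 72.9]
tcp_rot: [-0.002, 0.742, 0.671, -0.002]
contact_force: [-11.7, 2.8, 1.6]
grip_width: 8.5
gripper_force: 99.3
```

```bash
python3 ck.py|head -1; python3 bar.py | head -6
```

```text
drawer frame tool -39.58 0.15 72.87 psi -0.1009 F [-11.7   2.8   1.6] T [ 0.42  1.78 -0.07] 99.33755334466696 19.6667
top -40 bar x edges -45.0 -34.0 mid -39.5 154.0
top -45 bar x edges -44.0 -34.0 mid -39.0 152.0
top -50 bar x edges -44.0 -34.0 mid -39.0 152.0
side -40 bar x edges -43.0 -32.0 mid -37.5 160.0
side -45 bar x edges -43.0 -33.0 mid -38.0 158.0
side -50 bar x edges -43.0 -33.0 mid -38.0 160.0
```

Call:
move_arm(
  commands=[
    [0,-0.002,0,0,0,0,-1],
    [0,-0.002,0,0,0,0,-1],
    [0,-0.002,0,0,0,0,-1],
    [0,-0.002,0,0,0,0,-1],
    [0,-0.002,0,0,0,0,-1],
    [0,-0.002,0,0,0,0,-1],
  ],
)

```text
clock: 20.37
tool_pos: [551.4, 39.1, 72.9]
tcp_rot: [-0.002, 0.742, 0.671, -0.001]
contact_force: [-9.5, 2.6, 1.7]
grip_width: 8.3
gripper_force: 99.3
```

```bash
python3 -c "
from bench import bot
print(bot.hand_in())"
```

```text
the job is handed in; nothing more can be done
None
```

I handed the job in at 20.4 s. The short handle lies released in the tray's short row, about 11 mm (x) and 1 mm (y) from its middle. The long handle is still gripped (99 N on the fingers), with its feet appearing fully home in the drawer recesses and a steady push of about 10 N. No verdict came back, so whether it passed is not confirmed.

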